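# Hold back the belt tensioner with the setting pin

### The job

Take the red-handled setting pin out of its wooden stand and put it down through the eye at the end of the yellow tensioner arm until its collar sits on the arm. With the pin as the handle, swing the sprung arm back towards the drive roller, past the ratchet click, and finish while still gripping the pin and holding the arm back there, so that a new sanding belt can be slipped on; do not let go. Leave the two tins and the clear drill box where they are.

Things in the scene. Friction and masses are not known exactly. Their poses are not given: they have to be found in the camera images.
- setting_pin: Loose steel pin that stands upright in the wooden stand. Origin: centre of its lower tip; z runs up the pin. Shank 9 mm in diameter, lowest 6 mm tapered to 3.6 mm; collar 22 mm in diameter from z = 45 to 50 mm; red handle 16 mm in diameter from z = 50 to 102 mm, to be gripped. 80 g.
- pin_stand: Fixed wooden block, 70 x 70 x 60 mm high, on the bench; origin at the centre of its underside. A 12 mm hole in the middle of its top holds the pin's shank; the pin's collar rests on the top, so its tip starts 15 mm above the bench and it must be lifted 50 mm to be clear.
- tensioner_base: Green base plate of the belt tensioner, fixed to the bench, 190 (x) x 180 (y) x 12 mm; origin at the centre of its underside. The arm's pivot is at x = -10, y = -50 mm, the drive roller (grey block below it, roller 42 mm in diameter, top at 94 mm height) at x = +62, y = 0 mm.
- pivot (a point): Point on the vertical hinge axis of the yellow tensioner arm, at the height of the arm's top face (69 mm above the bench). The hub there reaches 80 mm above the bench. A black idler roller, 36 mm in diameter and up to 88 mm above the bench, stands on the arm 56 mm from the pivot.
- eye (a point): Centre of the eye at the yellow arm's free end, at the arm's top face (69 mm above the bench), 125 mm from the pivot; turns with the arm. Vertical through hole, 14 mm in diameter, 3 mm chamfer, in an end piece 36 x 36 x 14 mm. Open below down to the base plate's top at 12 mm. With the collar seated the pin's tip is 45 mm below this point.
- tensioner_arm (a joint): Angle of the yellow arm, rad: 0 at rest, growing clockwise seen from above, towards the drive roller; stop at 0.66. A spring returns it: 4 N at the eye at rest, 9 N at 0.55, about 2 N more as the pawl climbs the tooth. The pawl climbs from 0.06, crosses the crest at 0.25 and has dropped behind it at 0.45: the click. It does not lock: let go, the arm springs back.
- pawl (a joint): Lift of the copper pawl, rad: 0 with its nose down on the ratchet disc, about 0.07 on the crest of the tooth.
- screw_tin_1: Bystander: brown round tin, 68 mm in diameter, 31 mm high; origin under its centre.
- screw_tin_2: Bystander: blue round tin, 58 mm in diameter, 24 mm high; origin under its centre.
- drill_box: Bystander: small clear box, 38 x 55 x 17 mm; origin under its centre.

How it is judged:
On the way, in this order (a step that is already met when the one before it is completed fails the run):
1. the pin is down through the eye to its collar, with the arm not yet at the crest of the click (z of setting_pin in the frame of eye below -0.036 m and horizontal distance between setting_pin and eye below 0.012 m and value of joint tensioner_arm below 0.2 rad), for 0.1 s.
2. the arm is swung by the pin past the click (value of joint tensioner_arm above 0.46 rad and value of joint pawl below 0.03 rad and contact force between setting_pin and tensioner_arm above 2 N), for 0.1 s.
At the end, for the whole second after the job is handed in: The arm is past the click (over 0.46 rad, pawl below 0.03 rad), held by the pin alone: pin tip at least 34 mm below the eye's top face and within 16 mm of its axis, pin tilted under 0.3 rad, gripped (over 3 N) and pressing on the arm (over 2 N); fingers not pushing the arm (under 1 N) (all of step 2 and z of setting_pin in the frame of eye below -0.034 m and horizontal distance between setting_pin and eye below 0.016 m and angle between setting_pin's own z axis and vertical below 0.3 rad and contact force between the fingers and setting_pin above 3 N and contact force between the fingers and tensioner_arm below 1 N); the arm keeps its last pose, push and grip.
It fails at once if a tin or the drill box is pushed more than 3 cm away (distance of any of screw_tin_1, screw_tin_2, drill_box from where it was at the start of the episode above 0.03 m).
It also fails if it takes over 38 s, if anything falls off the work surface, if the arm or the gripper's body presses on something with over 40 N, if the wrist force passes 120 N, or if a joint passes its speed limit or range.

### The arm

A 6-joint arm with a two-finger parallel gripper is mounted at the origin on a cart in front of the work surface, level with it; the furniture and walls round the work are solid. World frame = base frame: x ahead of the robot, y to its left, z up, the work surface at z = 0. Lengths are in m, angles in rad, forces in N, time in s.
With the tool pointing down it reaches from about 0.3 to 0.875 m from the base axis. Payload 4.2 kg.
Tool frame: the origin (TCP) lies midway between the tips of the shut fingers; the grasp point (between the pads) lies 19 mm behind it (bot.tcp_to_grasp is the z of the grasp point in the tool frame, in m); z points along the fingers, y is the line along which they close (so a half turn about z gives the same grasp; the last joint's range is limited). The gripper opens to 85 mm and grips with 20 to 120 N. Pads are 22 mm wide; open, the fingers measure 114 mm over their backs; the gripper's body (76 mm by 85 mm) begins 54 mm behind the grasp point. The pads swing forward as they close: fully open they stand 13 mm farther back than shut.
Start: joints at [1.324, 0.32, 1.565, -0, 1.257, -0.02], TCP at [0.129, 0.56, 0.211] pointing down, gripper open.
Joint ranges: [-3.11, 3.11], [-0.84, 2.01], [0.21, 2.61], [-1.34, 4.49], [0.05, 2.63], [-2.56, 2.56]. Speed limits (rad/s): [2.57, 2.57, 3.14, 3.14, 3.14, 3.14].

### API

Orientations are given as a unit quaternion [x, y, z, w].
In Python, from cell import bot gives the robot as it stands. The module is installed in compiled form; this text tells all that it offers.
- The arm moves only by the tool carry_out, never from a script. Its argument "deltas" is one flat list of numbers, 7 for each row, row after row: the shift along the tool's x, y, z in a scale on which 1.0 is 0.4 m, then the turn, a rotation vector about the tool's x, y, z in fractions of the full range, 1 being 2 pi rad, then the opening, from 0 (shut) to 1 (fully open). A call has 1 to 10 rows; each row is the pose to reach, as a shift and turn from the pose commanded when the call began, along the tool's axes at that moment; what a row does not reach only later rows make up. A row lasts 1/8 s, in which the tool goes at most 62.5 mm and 10.7 degrees, less where a joint would pass 70% of its speed; a pose out of reach is approached as far as the arm can. A shift or turn number past 1, either way, is cut back to 1. A call with a gripper value outside its range is refused whole. The fingers move at their own pace and stop on an object; "squeeze" is the grip in N (left out, the last holds). Time passes only in rows, so rows that repeat a pose let the fingers close. It gives the time, the measured TCP pose, the force, the opening and the grip force at its end, in the units of the state.
- bot.state(): the state, without advancing time (a new reading comes with each control period).
- bot.get_image(name): name is "scene" or "top" or "wrist"; returns the picture (400x640x3 uint8, blue, green, red); there is no depth.
- bot.calibration(name): a dict with "mtx" (3x3 intrinsics, pixels), "world_to_cam" (4x4, takes a point from world to camera coordinates). Camera axes: x right, y up, looking along -z (the intrinsics and any distortion apply to the point x, -y, -z); pixel columns grow to the right and rows downward; lengths in m; the calibration is good to about 2 mm. A picture is of the moment at which its call begins: read the wrist's pose just before it. calibration takes no time and is no camera call; for the wrist camera it gives the pose at the moment of the call.
- bot.hand_in(): hands the job in; it is judged then, once.
The state is a dict: "t": time; "qpos": joint angles; "joint_velocities": joint speeds; "joint_efforts": joint torques, N m; "position": TCP position; "eef_rot": TCP orientation; "force": force on the tool from outside, world axes, zero at the start; "wrist_torque": the same for the moment, N m; "finger_gap": opening from 0.0 (shut) to 1.0 (fully open); "gripper_force": force on a finger pad.
Only numpy, scipy, OpenCV 4.12 (cv2) and the standard library are available. Lean on these libraries where they do the work, as an engineer would, in place of code of your own. Each camera call takes 0.05 s, during which the arm holds its last target. There are 200 camera calls.

## Working session

There is one attempt and no reset: what is moved stays moved. The work goes in short steps, Python scripts to look and compute and a tool call to move; the robot and the scene stay as the last step left them, time stands still between calls to the robot, and variables do not carry over. Pictures are saved under pics/ and viewed, at most 10 in all, crops included, and the job is handed in when it is done.

Besides the shell and the picture viewer there is one more tool, called after "Emit:" by a JSON object that holds its "op" and its "data", one argument or row to a line. carry_out: Moves the arm, as the interface text tells. Its arguments: {"type":"object","properties":{"deltas":{"type":"array","items":{"type":"number"}},"squeeze":{"type":"number"}},"required":["deltas"]}

```bash
mkdir -p pics; python3 - <<'E'
from cell import bot
import cv2
s=bot.state();print(s)
for n in("scene","top"):
    c=bot.calibration(n);print(n,c)
    cv2.imwrite(f"pics/{n}0.png",bot.get_image(n))
E
```

```text
{'t': 0.0, 'qpos': array([ 1.32398637e+00,  3.20300154e-01,  1.56567255e+00, -1.24825829e-05,
        1.25738581e+00, -1.99877460e-02]), 'joint_velocities': array([-0.00114173,  0.00020203, -0.00018393, -0.00011095,  0.0009072 ,
       -0.00114772]), 'joint_efforts': array([-7.59594368e-04, -4.15526068e+01, -2.34161210e+01, -7.02021634e-05,
        8.09250399e-03,  1.03390602e-05]), 'position': array([0.12917999, 0.55978208, 0.21028006]), 'eef_rot': array([ 1.13166186e-01,  9.93575681e-01, -8.75874498e-04, -1.11549924e-04]), 'force': array([-0.18296356,  0.2513652 ,  0.2574486 ]), 'wrist_torque': array([ 0.01505877, -0.03752155, -0.0574554 ]), 'gripper_force': 0.0, 'finger_gap': 0.9980925405885148}
scene {'mtx': array([[376.65290481,   0.        , 319.66205652],
       [  0.        , 376.65290481, 196.01459656],
       [  0.        ,   0.        ,   1.        ]]), 'world_to_cam': array([[ 0.84330889, -0.53741659, -0.00367805, -0.38120662],
       [ 0.38424766,  0.59814461,  0.70326151, -0.3136349 ],
       [-0.3757444 , -0.59447997,  0.71092174, -0.75232008],
       [ 0.        ,  0.        ,  0.        ,  1.        ]])}
top {'mtx': array([[411.44330401,   0.        , 316.44263613],
       [  0.        , 411.44330401, 199.25915803],
       [  0.        ,   0.        ,   1.        ]]), 'world_to_cam': array([[ 0.02237578, -0.9994721 ,  0.02355498,  0.07734392],
       [ 0.98940851,  0.0255182 ,  0.14289726, -0.54036195],
       [-0.14342291,  0.02010806,  0.98945719, -0.98017575],
       [ 0.        ,  0.        ,  0.        ,  1.        ]])}
```

View pics/scene0.png

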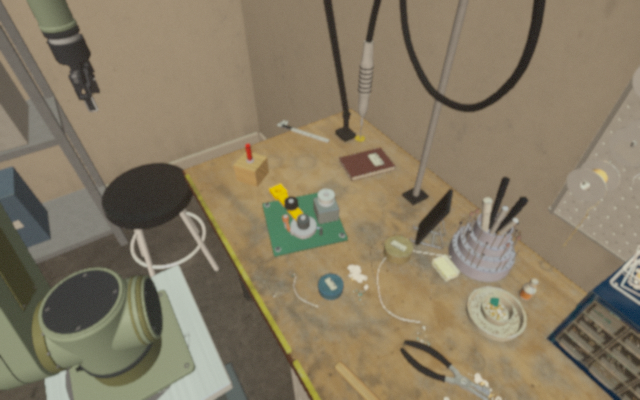

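View pics/top0.png

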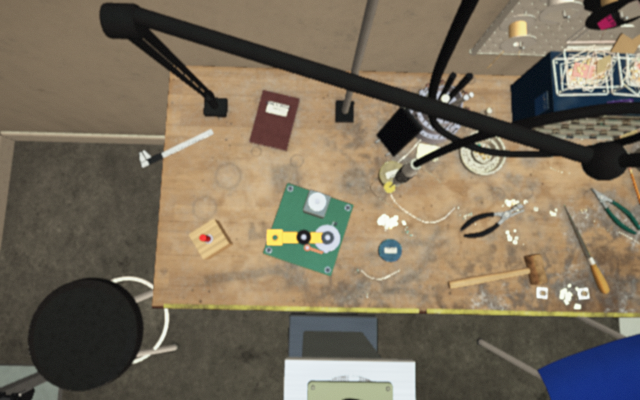

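```bash
cat >h.py <<'E'
import numpy as np,cv2
from cell import bot
def ray(n,u,v,z):
    c=bot.calibration(n);R=c["world_to_cam"][:3,:3];t=c["world_to_cam"][:3,3]
    d=np.linalg.inv(c["mtx"])@[u,v,1];d=R.T@(d*[1,-1,-1]);o=-R.T@t
    return o+d*(z-o[2])/d[2]
def proj(n,p,c=None):
    c=c or bot.calibration(n);q=(c["world_to_cam"]@np.r_[p,1])[:3]*[1,-1,-1];q=c["mtx"]@q;return q[:2]/q[2]
def blobs(img,lo,hi,amin=15):
    m=cv2.inRange(cv2.cvtColor(img,cv2.COLOR_BGR2HSV),lo,hi)
    n,l,s,c=cv2.connectedComponentsWithStats(m)
    return [(s[i].tolist(),c[i].round(1).tolist()) for i in range(1,n) if s[i][4]>amin],m
E
python3 - <<'E'
from h import *
t=cv2.imread("pics/top0.png");s=cv2.imread("pics/scene0.png")
for nm,i in(("top",t),("scene",s)):
    print(nm,"red",blobs(i,(0,170,100),(6,255,255))[0],"yel",blobs(i,(22,150,120),(32,255,255),30)[0])
    b,m=blobs(i,(60,100,40),(85,255,200),300);print("grn",b)
    c=max(cv2.findContours(m,0,2)[0],key=cv2.contourArea)
    q=cv2.approxPolyDP(cv2.convexHull(c),8,True)[:,0];print([(p.tolist(),ray(nm,*p,.012).round(3).tolist()) for p in q])
a=cv2.resize(t[170:290,180:380],None,fx=4,fy=4,interpolation=2);cv2.imwrite("pics/tz.png",a)
a=cv2.resize(s[130:260,220:360],None,fx=4,fy=4,interpolation=2);cv2.imwrite("pics/sz.png",a)
E
```

```text
top red [([200, 235, 10, 6, 46], [204.0, 237.7])] yel [([272, 230, 27, 15, 104], [286.8, 237.4]), ([271, 233, 9, 9, 41], [275.2, 237.4]), ([309, 232, 13, 11, 47], [314.4, 236.9])]
grn [([273, 186, 77, 54, 1747], [307.4, 213.3]), ([271, 244, 68, 29, 968], [304.9, 256.6])]
[([285, 191], [0.561, 0.17, 0.012]), ([345, 203], [0.534, 0.017, 0.012]), ([341, 239], [0.443, 0.026, 0.012]), ([273, 227], [0.469, 0.197, 0.012])]
scene red [([246, 144, 5, 15, 53], [248.2, 150.6])] yel [([355, 136, 10, 6, 36], [359.2, 138.2]), ([269, 183, 20, 23, 260], [279.1, 192.9]), ([202, 203, 12, 17, 50], [207.8, 212.3]), ([288, 207, 15, 13, 100], [294.9, 212.6]), ([216, 228, 10, 14, 48], [220.8, 234.5]), ([231, 255, 9, 13, 48], [235.1, 260.2]), ([244, 280, 40, 62, 286], [264.4, 310.5]), ([293, 361, 7, 9, 35], [295.9, 364.5]), ([301, 378, 19, 22, 143], [310.1, 388.7])]
grn [([270, 223, 39, 29, 306], [286.0, 240.0])]
[([308, 246], [0.435, 0.026, 0.012]), ([284, 251], [0.378, 0.045, 0.012]), ([270, 227], [0.384, 0.131, 0.012])]
```

View pics/tz.png

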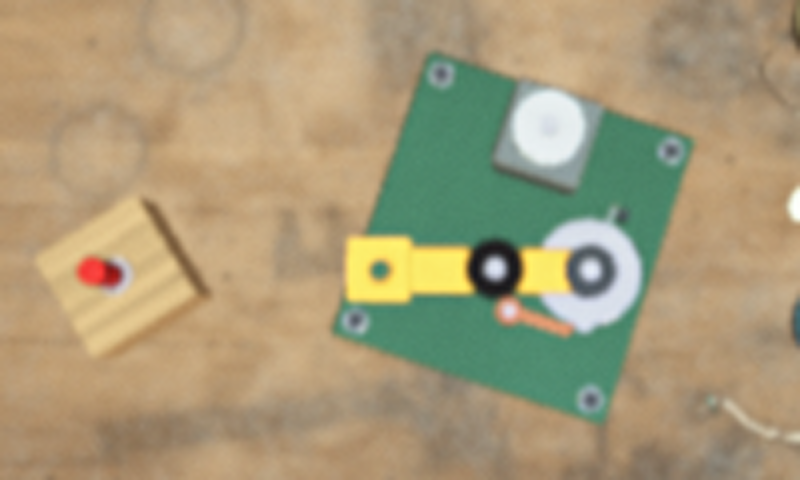

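View pics/sz.png

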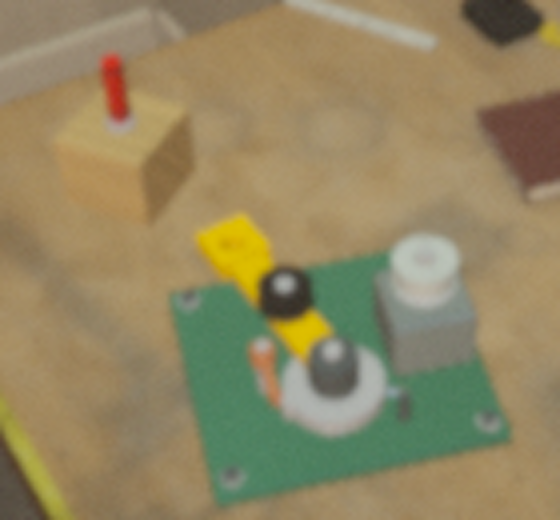

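The top crop shows the stand at left with the pin: handle top at about (95,270) and collar at (118,274). The eye hole is at (380,269), the hub at (591,270) and the plate corners are clear. In the scene crop the eye is at (233,243), the pin top at (111,58) and the collar at (121,124). No bystander is near the path.

```bash
python3 - <<'E'
from h import *
T=lambda x,y:(180+(x+.5)/4-.5,170+(y+.5)/4-.5)
S=lambda x,y:(220+(x+.5)/4-.5,130+(y+.5)/4-.5)
P=lambda n,uv,z:print(n,ray(n,*uv,z).round(4))
print("eye");P("top",T(380,269),.066);P("scene",S(233,243),.067)
print("pintop");P("top",T(91,270),.117);P("scene",S(111,58),.117)
print("collar");P("top",T(118,274),.063);P("scene",S(121,124),.063)
print("stand top c");P("top",T(121,277),.06)
print("hub");P("top",T(591,270),.08);P("scene",S(336,350),.08)
print("roller");P("top",T(549,127),.094)
for c in((432,52),(692,137),(605,423),(333,332)):P("top",T(*c),.012)
# triangulate
def tri(a,b):
    def l(n,uv):
        o=ray(n,*uv,1.);d=ray(n,*uv,0.)-o;return o,d/np.linalg.norm(d)
    A=np.zeros((3,3));B=np.zeros(3)
    for o,d in(l("top",a),l("scene",b)):
        M=np.eye(3)-np.outer(d,d);A+=M;B+=M@o
    return np.linalg.solve(A,B).round(4)
print(tri(T(380,269),S(233,243)),tri(T(91,270),S(111,58)))
s=bot.state();print(cv2.Rodrigues(np.zeros(3))[0][0,0]);from scipy.spatial.transform import Rotation as R
print(R.from_quat(s["eef_rot"]).as_matrix().round(3),bot.tcp_to_grasp)
E
```

```text
eye
top [0.4417 0.1879 0.066 ]
scene [0.4419 0.1863 0.067 ]
pintop
top [0.4348 0.345  0.117 ]
scene [0.4364 0.3456 0.117 ]
collar
top [0.4353 0.3426 0.063 ]
scene [0.4335 0.3403 0.063 ]
stand top c
top [0.4337 0.3415 0.06  ]
hub
top [0.4433 0.0636 0.08  ]
scene [0.4453 0.06   0.08  ]
roller
top [0.5252 0.0903 0.094 ]
top [0.583  0.1642 0.012 ]
top [ 0.5326 -0.0023  0.012 ]
top [0.3528 0.0498 0.012 ]
top [0.4048 0.2199 0.012 ]
[0.4421 0.1878 0.0655] [0.4354 0.3445 0.1181]
1.0
[[-0.974  0.225 -0.   ]
 [ 0.225  0.974 -0.002]
 [ 0.    -0.002 -1.   ]] -0.0187
```

Units first: shifts go in shares of 0.4 m and turns go in shares of 2 pi rad. So -0.347 m / 0.4 = -0.8675, -0.1435 m / 0.4 = -0.3588, 0.164 rad / 6.2832 = 0.0261.

Emit:
{"op": "carry_out", "data": {
  "deltas": [-0.0875,-0.036,0,0,0,0.0261,1,-0.175,-0.0718,0,0,0,0.0522,1,-0.26,-0.1075,0,0,0,0.0783,1,-0.3475,-0.1435,0,0,0,0.1044,1,-0.435,-0.18,0,0,0,0.1305,1,-0.52,-0.215,0,0,0,0.1566,1,-0.6075,-0.25,0,0,0,0.1827,1,-0.695,-0.2875,0,0,0,0.2088,1,-0.78,-0.3225,0,0,0,0.2349,1,-0.8675,-0.3588,0,0,0,0.261,1]
}}

```text
t: 1.35
position: [0.4358, 0.3415, 0.2107]
eef_rot: [0.805, 0.593, -0.0, -0.0]
force: [-0.5, -0.1, -0.3]
finger_gap: 0.997
gripper_force: 0.0
```

Emit:
{"op": "carry_out", "data": {
  "deltas": [0,0,0,0,0,0,1,0,0,0,0,0,0,1]
}}

```text
t: 1.6
position: [0.4346, 0.3425, 0.2107]
eef_rot: [0.803, 0.595, -0.001, -0.0]
force: [0.6, -0.6, 0.4]
finger_gap: 1.001
gripper_force: 0.0
```

```bash
python3 - <<'E'
from h import *
from scipy.spatial.transform import Rotation as R
s=bot.state();M=R.from_quat(s["eef_rot"]).as_matrix();print(s["t"],s["position"],s["qpos"].round(2));print(M.round(3))
w=bot.calibration("wrist");i=bot.get_image("wrist");cv2.imwrite("pics/w1.png",i)
print(blobs(i,(0,170,100),(6,255,255))[0])
for z in(.065,.117):print(z,proj("wrist",[.435,.342,z],w).round(1))
E
```

```text
1.6 [0.43458269 0.34248641 0.21074712] [0.65 0.29 1.61 0.   1.24 0.94]
[[ 0.291  0.957 -0.001]
 [ 0.957 -0.291 -0.   ]
 [-0.    -0.001 -1.   ]]
[([312, 172, 15, 12, 103], [319.1, 177.2]), ([311, 183, 17, 16, 222], [318.7, 190.5])]
0.065 [319.5 180.4]
0.117 [319.4 195.8]
```

View pics/w1.png

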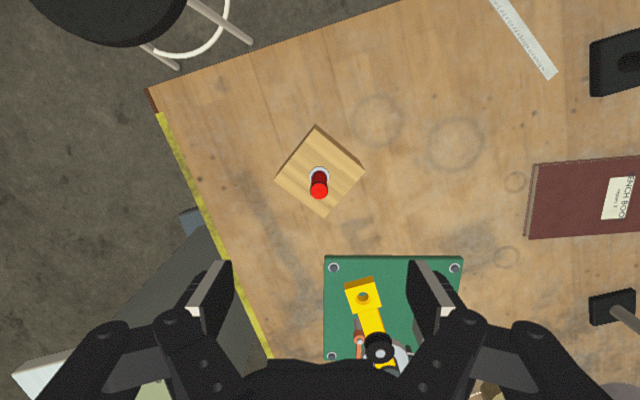

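The wrist view shows the pin top at about (319,191) between the fingers' columns. The eye hole is at (363,297).

```bash
python3 - <<'E'
from h import *
i=cv2.imread("pics/w1.png")
h=i[285:310,350:376];m=cv2.inRange(cv2.cvtColor(h,cv2.COLOR_BGR2HSV),(22,150,150),(32,255,255))
cs=cv2.findContours(m,cv2.RETR_CCOMP,2);print([(cv2.contourArea(c),(cv2.boundingRect(c))) for c in cs[0]])
print("top",ray("wrist",319,191.5,.117),"collar",ray("wrist",319,176,.065),"eye",ray("wrist",363,297,.067))
print(proj("wrist",[.4418,.1875,.067]))
E
```

```text
[(0.0, (10, 11, 1, 2)), (584.5, (0, 0, 26, 25)), (13.0, (8, 14, 8, 4)), (90.0, (6, 6, 14, 11))]
top [0.43557176 0.34617136 0.117     ] collar [0.43565934 0.34693903 0.065     ] eye [0.4427734  0.18894783 0.067     ]
[362.51149207 298.16767885]
```

Scaled: 0.1357 m / 0.4 = 0.3393, 0.0027 m / 0.4 = 0.0068.

Emit:
{"op": "carry_out", "data": {
  "deltas": [0.0068,0,0.0875,0,0,0,1,0.0068,0,0.175,0,0,0,1,0.0068,0,0.25,0,0,0,1,0.0068,0,0.3125,0,0,0,1,0.0068,0,0.3393,0,0,0,1,0.0068,0,0.3393,0,0,0,0,0.0068,0,0.3393,0,0,0,0,0.0068,0,0.3393,0,0,0,0,0.0068,0,0.3393,0,0,0,0,0.0068,0,0.3393,0,0,0,0],
  "squeeze": 100
}}

```text
t: 2.9
position: [0.4363, 0.3454, 0.0763]
eef_rot: [0.804, 0.595, 0.001, -0.0]
force: [-0.2, -0.7, 4.5]
finger_gap: 0.143
gripper_force: 97.7
```

Emit:
{"op": "carry_out", "data": {
  "deltas": [0,0,0,0,0,0,0,0,0,0,0,0,0,0]
}}

```text
t: 3.15
position: [0.4363, 0.3454, 0.0763]
eef_rot: [0.804, 0.595, 0.001, -0.0]
force: [-0.7, -1.2, 5.9]
finger_gap: 0.145
gripper_force: 97.8
```

Scaled: -0.1485 m / 0.4 = -0.3713, -0.08 m / 0.4 = -0.2.

Emit:
{"op": "carry_out", "data": {
  "deltas": [0,0,-0.05,0,0,0,0,0,0,-0.1,0,0,0,0,0,0,-0.15,0,0,0,0,0,0,-0.2,0,0,0,0,-0.125,0.0438,-0.2,0,0,0,0,-0.25,0.0875,-0.2,0,0,0,0,-0.3713,0.1288,-0.2,0,0,0,0,-0.3713,0.1288,-0.2,0,0,0,0,-0.3713,0.1288,-0.2,0,0,0,0,-0.3713,0.1288,-0.2,0,0,0,0]
}}

```text
t: 4.4
position: [0.442, 0.189, 0.1553]
eef_rot: [0.803, 0.596, 0.0, -0.0]
force: [0.2, -0.2, -1.5]
finger_gap: 0.145
gripper_force: 97.7
```

```bash
python3 - <<'E'
from h import *
s=bot.state();p=s["position"];print(p,s["force"],s["gripper_force"])
o=[]
for n,e in(("scene",(.4421,.188,.069)),("wrist",(.4421,.188,.069)),("top",(.4421,.188,.069))):
    i=bot.get_image(n);cv2.imwrite(f"pics/{n}2.png",i)
    u=proj(n,e).round(1);print(n,"eye",u,"tip",proj(n,p+[0,0,.015-.0763]).round(1))
    u=u.astype(int);u=np.clip(u,[50,50],[590,350]);c=i[u[1]-50:u[1]+50,u[0]-50:u[0]+50];print(u-50)
    if n!="top":o.append(cv2.resize(c,(400,400),interpolation=2))
cv2.imwrite("pics/c2.png",np.hstack(o))
E
```

```text
[0.44198219 0.18903873 0.15528722] [ 0.19425961 -0.23936463 -1.51034915] 97.7478039264679
scene eye [277.6 189.4] tip [276.5 182.2]
[227 139]
wrist eye [319.3 199.1] tip [318.7 208.1]
[269 149]
top eye [274.5 236.6] tip [273.2 236.1]
[224 186]
```

View pics/c2.png

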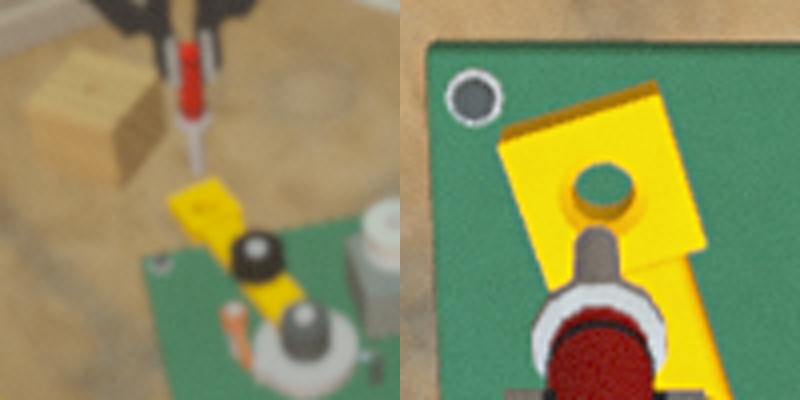

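Scene crop: the pin hangs upright above the eye. Wrist crop: the hole is centred at about (319.7,196.5) and the pin tip is at about (318.3,207).

```bash
python3 - <<'E'
from h import *
i=cv2.imread("pics/wrist2.png")
m=cv2.inRange(cv2.cvtColor(i,cv2.COLOR_BGR2HSV),(15,120,60),(35,255,255))
cs,hi=cv2.findContours(m,cv2.RETR_CCOMP,2)
for c in cs:
    x,y,w,h=cv2.boundingRect(c)
    if abs(x+w/2-320)<30 and abs(y+h/2-196)<20 : print((x,y,w,h),cv2.contourArea(c))
print("eye",ray("wrist",319.7,196.5,.069),"tip",ray("wrist",318.4,207.5,.094),"scene tip",ray("scene",227+196/4,139+172/4,.094))
E
```

```text
(293, 169, 60, 82) 2064.5
(312, 189, 16, 13) 136.5
eye [0.44308734 0.1900451  0.069     ] tip [0.44184824 0.18950782 0.094     ] scene tip [0.44120424 0.1903928  0.094     ]
```

Scaled: 0.069 m / 0.4 = 0.1725, 0.0008 m / 0.4 = 0.002.

Emit:
{"op": "carry_out", "data": {
  "deltas": [0.002,0.002,0.025,0,0,0,0,0.002,0.002,0.05,0,0,0,0,0.002,0.002,0.075,0,0,0,0,0.002,0.002,0.1,0,0,0,0,0.002,0.002,0.125,0,0,0,0,0.002,0.002,0.1425,0,0,0,0,0.002,0.002,0.1575,0,0,0,0,0.002,0.002,0.1675,0,0,0,0,0.002,0.002,0.1725,0,0,0,0,0.002,0.002,0.1725,0,0,0,0]
}}

```text
t: 5.8
position: [0.4429, 0.1885, 0.0864]
eef_rot: [0.804, 0.595, 0.0, -0.0]
force: [-0.2, 1.1, -0.8]
finger_gap: 0.146
gripper_force: 97.8
```

Emit:
{"op": "carry_out", "data": {
  "deltas": [0,0,0,0,0,0,0,0,0,0,0,0,0,0]
}}

```text
t: 6.05
position: [0.443, 0.1886, 0.0866]
eef_rot: [0.804, 0.595, 0.0, 0.0]
force: [-0.0, -0.5, -0.4]
finger_gap: 0.148
gripper_force: 97.8
```

```bash
python3 - <<'E'
from h import *
s=bot.state();p=s["position"];print(s["t"],p,s["force"],s["gripper_force"])
o=[]
for n in("scene","wrist"):
    i=bot.get_image(n);u=proj(n,(.4421,.188,.069)).astype(int);u=np.clip(u,50,350);print(u-50)
    o.append(cv2.resize(i[u[1]-50:u[1]+50,u[0]-50:u[0]+50],(400,400),interpolation=2))
cv2.imwrite("pics/c3.png",np.hstack(o))
E
```

```text
6.05 [0.44299298 0.18856847 0.08661176] [-0.01818367 -0.45331312 -0.35528257] 97.75394797325134
[227 139]
[267 182]
```

View pics/c3.png

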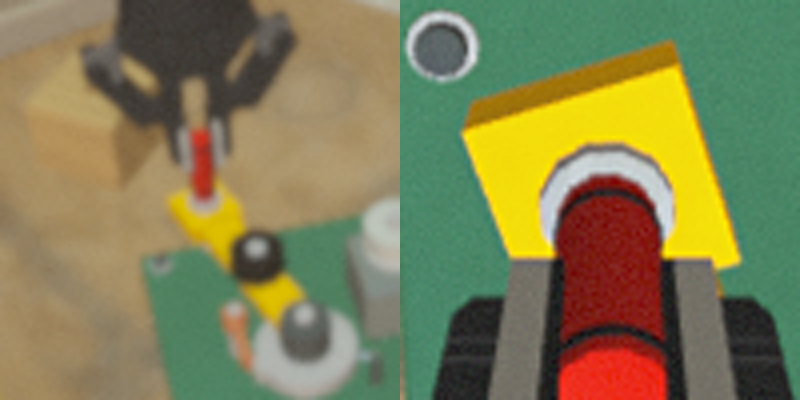

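The pin is down in the eye with the collar about 1 mm above the arm. I'll lower it that last bit and then swing along the arc.

Scaled: 0.001 m / 0.4 = 0.0025.

Emit:
{"op": "carry_out", "data": {
  "deltas": [0,0,0.0025,0,0,0,0,0,0,0.0025,0,0,0,0]
}}

```text
t: 6.4
position: [0.4429, 0.1885, 0.0854]
eef_rot: [0.804, 0.595, 0.0, -0.0]
force: [-0.1, 0.6, -1.5]
finger_gap: 0.147
gripper_force: 97.8
```

Scaled: 0.0621 m / 0.4 = 0.1553, 0.0559 m / 0.4 = 0.1398.

Emit:
{"op": "carry_out", "data": {
  "deltas": [0.0043,0.0153,0,0,0,0,0,0.0078,0.0303,0,0,0,0,0,0.0103,0.046,0,0,0,0,0,0.0123,0.0615,0,0,0,0,0,0.0133,0.077,0,0,0,0,0,0.0135,0.0928,0,0,0,0,0,0.013,0.1085,0,0,0,0,0,0.012,0.1243,0,0,0,0,0,0.0098,0.1398,0,0,0,0,0,0.007,0.1553,0,0,0,0,0]
}}

```text
t: 7.65
position: [0.5007, 0.1735, 0.0853]
eef_rot: [0.804, 0.595, -0.002, -0.002]
force: [-8.2, 3.4, 6.7]
finger_gap: 0.145
gripper_force: 99.3
```

Scaled: 0.0105 m / 0.4 = 0.0263, 0.005 m / 0.4 = 0.0125.

Emit:
{"op": "carry_out", "data": {
  "deltas": [-0.0025,0.0125,-0.0008,0,0,0,0,-0.0063,0.0263,-0.0013,0,0,0,0,-0.0063,0.0263,-0.0013,0,0,0,0,-0.0063,0.0263,-0.0013,0,0,0,0,-0.0063,0.0263,-0.0013,0,0,0,0]
}}

```text
t: 8.28
position: [0.5094, 0.1685, 0.0854]
eef_rot: [0.804, 0.595, -0.002, -0.003]
force: [-9.0, 3.6, 3.7]
finger_gap: 0.151
gripper_force: 99.1
```

```bash
python3 - <<'E'
from h import *
s=bot.state();p=s["position"];print(s["t"],p,s["force"],s["gripper_force"])
d=p[:2]-[.4435,.0625];print("pin angle",np.arctan2(*d),np.hypot(*d))
o=[]
for n in("scene","wrist","top"):
    i=bot.get_image(n);cv2.imwrite(f"pics/{n}4.png",i);u=proj(n,(.47,.14,.069)).astype(int);u=np.clip(u,50,[590,350]);print(u-50)
    o.append(cv2.resize(i[u[1]-50:u[1]+50,u[0]-50:u[0]+50],(400,400),interpolation=2))
cv2.imwrite("pics/c4.png",np.hstack([o[0],o[2]]))
E
```

```text
8.275 [0.50944891 0.16845863 0.08542699] [-8.99379757  3.58336877  3.65110828] 99.06635999679565
pin angle 0.5567291982852139 0.12480581234005841
[246 146]
[226 233]
[245 175]
```

View pics/c4.png

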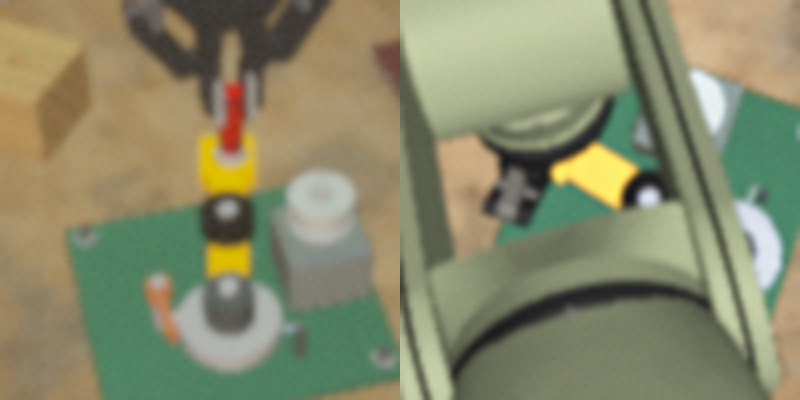

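View pics/wrist4.png

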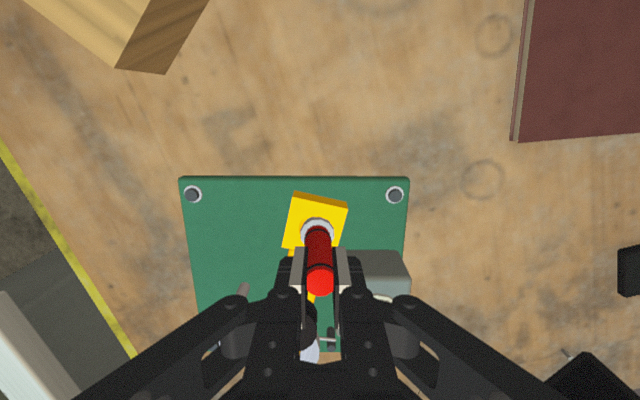

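The scene shows the arm swung towards the roller with the collar seated on the eye. I'll check the angle from the idler at (303,197.5) and from the end-piece edges.

```bash
python3 - <<'E'
from h import *
a=ray("scene",303,197.5,.088);b=ray("scene",303.5,216.7,.08);d=(a-b)[:2];print(a,b,"arm (scene)",np.arctan2(*d),np.hypot(*d))
a=ray("wrist",294,192,.062);b=ray("wrist",347,206,.062);print("wrist edge",a,b)
d=(a-b)[:2];print("edge dir",d, "len",np.hypot(*d),"angle",np.arctan2(-d[1],d[0])%np.pi)
i=cv2.imread("pics/top4.png");print("top idler",ray("top",245+247/4,175+196/4,.088)[:2]-[.4435,.0625])
E
```

```text
[0.47379022 0.11036477 0.088     ] [0.44573084 0.06137014 0.08      ] arm (scene) 0.520106499863777 0.056460630634130926
wrist edge [0.5016639  0.19726006 0.062     ] [0.53177134 0.17805784 0.062     ]
edge dir [-0.03010744  0.01920222] len 0.03570970583368737 angle 0.5677438285602676
top idler [0.02877428 0.05012547]
```

```bash
python3 -c "
from cell import bot
print(bot.hand_in())"
```

```text
the job is handed in; nothing more can be done
None
```

I handed the job in with the pin seated through the eye and still gripped, holding the arm at about 0.54 rad by camera, past the 0.45 rad click. I did not measure the pawl directly, no verdict came back, and no move came near the tins or the drill box.

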